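Slide the flat spacing gauge under the printer crossbeam

ROBOT

A 6-joint arm with a two-finger parallel gripper is mounted at the origin on the work surface. World frame = base frame: x ahead of the robot, y to its left, z up, the work surface at z = 0. Lengths are in m, angles in rad, forces in N, time in s.
With the tool pointing down it reaches from about 0.25 to 0.85 m from the base axis. Payload 12.5 kg.
Tool frame: the origin (TCP) lies at the very end of the fingers, on their centre line; the grasp point (between the pads) lies 19 mm behind it; z points along the fingers, x is the direction in which the jaws open and shut, and the axes are right-handed (so a half turn about z gives the same grasp; the last joint's range is limited). The gripper opens to 93 mm and grips with 3 to 60 N. Pads are 15 mm wide; open, the fingers measure 128 mm over their backs; the gripper's body (75 mm by 188 mm) begins 65 mm behind the grasp point.
Start: joints at [1.054, 0.351, 1.652, -0, 1.139, -0.085], TCP at [0.23, 0.5, 0.219] pointing down, gripper open.
Joint ranges: [-2.75, 2.75], [-0.79, 2.1], [0.01, 2.65], [-1.57, 4.71], [0.07, 3.14], [-2.87, 2.87]. Speed limits (rad/s): [2.22, 2.22, 2.79, 3.14, 3.14, 3.14].

INTERFACE

Orientations are given as a unit quaternion [x, y, z, w].
In Python, from plant import manip gives the robot as it stands.
- The arm moves only by the tool carry_out, never from a script. Its argument "commands" is a list of rows, each an object with "rot": the turn, a rotation vector about the tool's x, y, z in degrees, a list of three; "linear": the shift along the tool's x, y, z in m, a list of three; "claw": the closure, from 0 (fully open) to 1 (shut). A call has 1 to 20 rows; each row is the pose to reach, as a shift and turn from the pose commanded when the call began, along the tool's axes at that moment; what a row does not reach only later rows make up. A row lasts 1/12 s, in which the tool goes at most 41.7 mm and 7.16 degrees, less where a joint would pass 70% of its speed; a pose out of reach is approached as far as the arm can. A call with a gripper value outside its range is refused whole. The fingers move at their own pace and stop on an object; the grip force is fixed at half the most. Time passes only in rows, so rows that repeat a pose let the fingers close. It gives the time, the measured TCP pose, the force and the opening at its end, in the units of the state.
- manip.sense(): the state, without advancing time (a new reading comes with each control period).
- manip.camera(name): name is "side" or "top"; returns (picture, depth): 400x640x3 uint8, blue, green, red; 400x640 float32, m along the optical axis (not along the pixel's ray), 0 where there is no reading.
- manip.camera_info(name): a dict with "camera_matrix" (3x3 intrinsics, pixels), "rvec" (rotation vector, rad) and "tvec" (3), from world to camera coordinates, as OpenCV has them. Camera axes: x right, y down, z forward; pixel columns grow to the right and rows downward; lengths in m; the calibration is good to about 2 mm. A picture is of the moment at which its call begins. camera_info takes no time and is no camera call.
- manip.finish_job(): hands the job in, once; it reports no verdict.
The state is a dict: "time": time; "joint_pos": joint angles; "dq": joint speeds; "joint_efforts": joint torques, N m; "position": TCP position; "tcp_rot": TCP orientation; "contact_force": force on the tool from outside, world axes, zero at the start; "wrist_torque": the same for the moment, N m; "finger_gap": opening from 0.0 (shut) to 1.0 (fully open).
Only numpy, scipy, OpenCV 4.12 (cv2) and the standard library are available. Lean on these libraries where they do the work, as an engineer would, in place of code of your own. Each camera call takes 0.05 s, during which the arm holds its last target.

TASK

Push the flat T-shaped gauge along the desk with the fingertips so that its tongue slides under the low crossbeam, between the two feet, until it is fully home with both shoulders against the feet. Keep it flat on the desk, never lifted or tipped, leave the other things where they are, and finish clear of everything.

Things in the scene. Friction and masses are not known exactly. Their poses are not given: they have to be found in the camera images.
- bridge: Aluminium crossbeam fixed as a low bridge: x 0 to 40 mm, y -100 to 100, underside 14, top 34 above the desk. Two black feet below it, y 37 to 67 and -67 to -37, leave a passage 74 wide, 14 high. Origin: on the desk, middle of the passage's mouth, level with the front faces of beam and feet. +x: the way the gauge goes in, z up. The fully home gauge has its origin and axes here (up to 9 mm side play).
- bridge_top (a point): Top of the bridge's middle, 51 mm above the desk: a white plate (50 x 60 mm) with four black rollers rides on the beam there. White end plates close the beam's ends at y = 100 to 106 mm and -106 to -100 mm, 6 to 42 mm above the desk.
- gauge: Loose aluminium T-shaped plate, 10 mm thick, 0.17 to 0.34 kg, flat on the desk before the bridge, nose roughly towards it. Head: y -55 to 55 mm, x -45 to 0, straight tail edge at x = -45. Tongue: 56 wide, x 0 to 75, the last 15 tapering to 36. Origin: underside, middle of the shoulder line where head meets tongue; x to the nose, z up. Mass centre at x = 7. Home, the tongue sticks out 35 beyond the beam.
- parts_box: Bystander: closed grey parts box with white lid, 117 x 72 x 34 mm, origin under its centre. Leave alone.
- screwdriver: Bystander: screwdriver, 150 mm long, lying along its x, origin under its middle. Leave alone.
- roller: Bystander: black grooved roller, 26 mm across, 24 mm high, standing, origin under its centre. Leave alone.
- standoff: Bystander: brass standoff, 20 mm across, 45 mm high, standing, origin under its centre. Leave alone.
Mind the look-alikes: they are no part of the job. Of the things shaped like the gauge, the aluminium one is meant.

How it is judged:
By the outcome, as a careful person would: the job done as asked, in the order asked, and still so for the second after the job is handed in, with the robot touching nothing.
It also fails if it takes over 64 s, if anything falls off the work surface, if the arm or the gripper's body presses on something with over 40 N, if the wrist force passes 120 N, or if a joint passes its speed limit or range.

## Working session

There is one attempt and no reset: what is moved stays moved. The work goes in short steps, Python scripts to look and compute and a tool call to move; the robot and the scene stay as the last step left them, time stands still between calls to the robot, and variables do not carry over. Pictures are saved under pics/ and viewed, and the job is handed in when it is done.

Besides the shell and the picture viewer there is one more tool, called after "Request:" as a command line: name --argument value ..., lists and objects as JSON in quotes. carry_out: Moves the arm, as the interface text tells. Its arguments: {"type":"object","properties":{"commands":{"type":"array","items":{"type":"object","properties":{"rot":{"type":"array","items":{"type":"number"}},"linear":{"type":"array","items":{"type":"number"}},"claw":{"type":"number"}}}}},"required":["commands"]}

```bash
mkdir -p pics; python3 - <<'E'
from plant import manip
import cv2,numpy as np
for n in("top","side"):
    p,d=manip.camera(n); cv2.imwrite(f"pics/{n}0.png",p); np.save(f"pics/{n}0.npy",d)
    print(n,manip.camera_info(n))
s=manip.sense();print(s)
E
```

```text
top {'camera_matrix': array([[371.1944647 ,   0.        , 324.18355013],
       [  0.        , 371.1944647 , 199.20420402],
       [  0.        ,   0.        ,   1.        ]]), 'rvec': array([ 2.14636456, -2.18333425,  0.12623791]), 'tvec': array([-0.0810605 ,  0.56072092,  0.90848683])}
side {'camera_matrix': array([[438.9563408 ,   0.        , 310.44266335],
       [  0.        , 438.9563408 , 201.61809994],
       [  0.        ,   0.        ,   1.        ]]), 'rvec': array([ 0.08766791, -2.88158856,  1.20256267]), 'tvec': array([0.54726648, 0.11889401, 0.96235369])}
{'time': 0.1, 'joint_pos': array([ 1.05440291e+00,  3.51181228e-01,  1.65233862e+00, -3.03809163e-06,
        1.13907334e+00, -8.45991436e-02]), 'dq': array([ 0.00151855, -0.00140686, -0.00026343, -0.00072089, -0.00180953,
       -0.00143963]), 'joint_efforts': array([-4.81610357e-06, -4.98036611e+01, -2.85705346e+01,  6.99486793e-02,
        2.39154330e-02, -7.19429499e-05]), 'position': array([0.2300072 , 0.49927343, 0.21816404]), 'tcp_rot': array([ 8.42169683e-01,  5.39212365e-01, -4.41950779e-04,  2.34404075e-04]), 'contact_force': array([-0.02498641, -0.48164822,  0.55748054]), 'wrist_torque': array([-0.0010888 , -0.01641798,  0.04044165]), 'finger_gap': 0.9979650745947228}
```

View pics/top0.png

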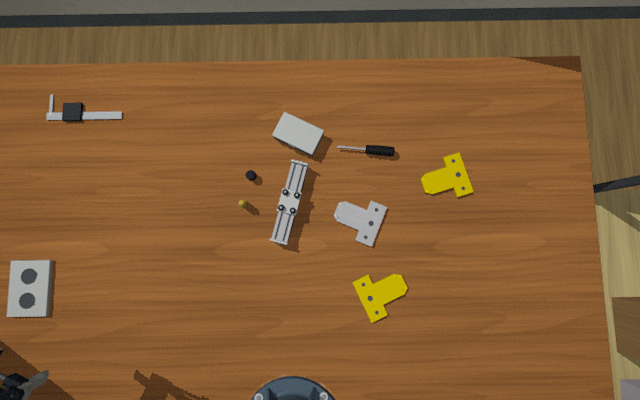

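View pics/side0.png

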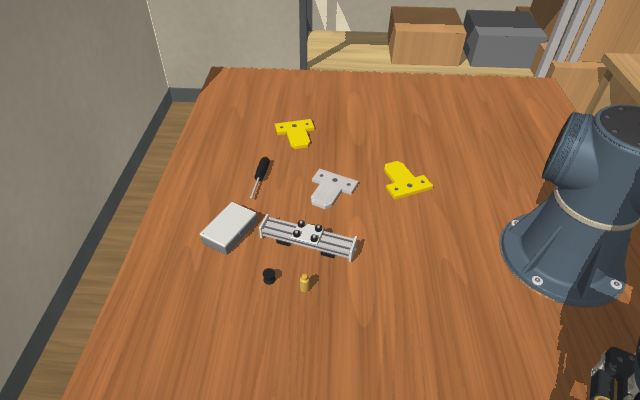

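The top view shows the bridge at about (290,202). The aluminium gauge is at (360,220) with its nose to the left, and two yellow look-alikes are at (450,175) and (380,298). I'll enlarge this area next.

```bash
python3 - <<'E'
import cv2
p=cv2.imread("pics/top0.png")
cv2.imwrite("pics/top0c.png",cv2.resize(p[150:260,255:400],None,fx=5.4,fy=5.4,interpolation=cv2.INTER_CUBIC))
p=cv2.imread("pics/side0.png")
cv2.imwrite("pics/side0c.png",cv2.resize(p[160:270,250:395],None,fx=5.4,fy=5.4,interpolation=cv2.INTER_CUBIC))
E
```

```text
(no output)
```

View pics/top0c.png

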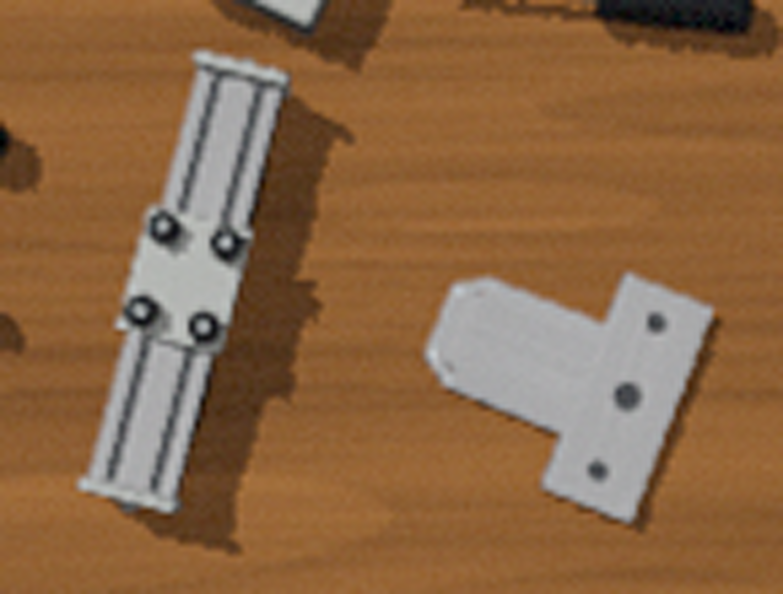

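View pics/side0c.png

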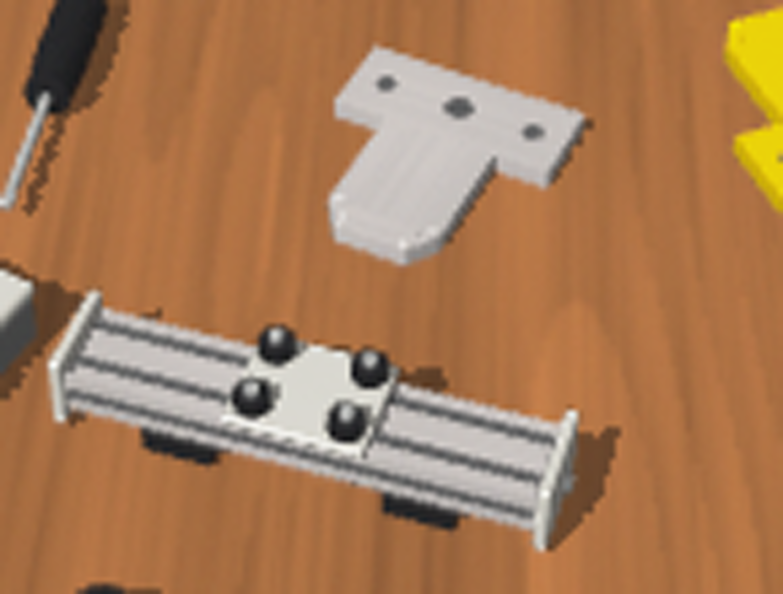

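```bash
cat > h.py <<'E'
import cv2,numpy as np
from plant import manip
from scipy.optimize import least_squares
def proj(P,n):
    c=manip.camera_info(n)
    return cv2.projectPoints(np.array(P,float).reshape(-1,3),c["rvec"],c["tvec"],c["camera_matrix"],None)[0][:,0]
def w(pose,P):
    P=np.array(P,float); c,s=np.cos(pose[2]),np.sin(pose[2])
    return np.c_[pose[0]+c*P[:,0]-s*P[:,1],pose[1]+s*P[:,0]+c*P[:,1],P[:,2]]
def ray(uv,z,n):
    c=manip.camera_info(n);R=cv2.Rodrigues(c["rvec"])[0];C=-R.T@c["tvec"]
    d=R.T@np.linalg.inv(c["camera_matrix"])@[uv[0],uv[1],1]
    return C+d*(z-C[2])/d[2]
def fit(obs,x0):  # obs: list (cam,P,uv)
    def r(x): return np.concatenate([(proj(w(x,[P]),n)[0]-uv) for n,P,uv in obs])
    s=least_squares(r,x0); return s.x,s.fun.reshape(-1,2)
def rel(b,g):
    c,s=np.cos(b[2]),np.sin(b[2]);d=np.array(g[:2])-b[:2]
    return np.r_[c*d[0]+s*d[1],-s*d[0]+c*d[1],np.degrees(g[2]-b[2])]
E
python3 - <<'E'
from h import *
T=lambda x,y:np.array([255+(x+.5)/5.4-.5,150+(y+.5)/5.4-.5])
S=lambda x,y:np.array([250+(x+.5)/5.4-.5,160+(y+.5)/5.4-.5])
h=.010
g=[("top",(0,-.055,h),T(628,272)),("top",(-.045,-.055,h),T(714,310)),("top",(-.045,.055,h),T(635,523)),("top",(0,.055,h),T(543,487)),
("top",(0,-.028,h),T(605,322)),("top",(0,.028,h),T(560,432))]
gs=[("side",(-.045,-.055,h),S(377,45)),("side",(-.045,.055,h),S(585,118)),("side",(0,.055,h),S(547,172)),("side",(0,-.055,h),S(335,100))]
z=.042
b=[("top",(.04,-.106,z),T(197,52)),("top",(0,-.106,z),T(288,73)),("top",(.04,.106,z),T(80,485)),("top",(0,.106,z),T(176,510))]
bs=[("side",(0,-.106,z),S(97,292)),("side",(.04,-.106,z),S(55,362)),("side",(0,.106,z),S(575,412)),("side",(.04,.106,z),S(545,487))]
for nm,o in(("g top",g),("g side",gs),("g",g+gs),("b top",b),("b side",bs),("b",b+bs)):
    x,f=fit(o,[.6,-.1,1.6]); print(nm,x.round(4),np.degrees(x[2]).round(2),"\n",f.round(1).tolist())
B=fit(b+bs,[.6,0,1.6])[0];G=fit(g+gs,[.6,-.1,1.6])[0]
print(rel(B,G))
d=np.load("pics/top0.npy")
# depth heights
for uv in((371,223),(350,215),(289,203),(297,175)):
    print(uv,d[uv[1],uv[0]])
c=manip.camera_info("top");R=cv2.Rodrigues(c["rvec"])[0];print(-R.T@c["tvec"])
print([ (nm,ray(uv,.0,"top").round(3)) for nm,uv in(("box",(298,133)),("sd",(366,150)),("yel1",(370,298)),("roller",(251,176)),("stand",(242,204)))])
E
```

```text
g top [ 0.5068 -0.1896  1.1696] 67.02 
 [[-0.2, 0.1], [0.0, -0.5], [-0.7, -0.2], [-0.0, -0.1], [0.2, 0.5], [0.7, 0.2]]
g side [ 0.5076 -0.1872  1.1484] 65.8 
 [[0.0, 0.0], [0.1, -0.4], [-0.0, 0.4], [-0.1, -0.1]]
g [ 0.5071 -0.1891  1.1623] 66.59 
 [[-0.3, 0.1], [-0.1, -0.4], [-1.1, -0.2], [-0.4, -0.3], [0.1, 0.4], [0.4, 0.1], [-0.1, -0.3], [0.2, -1.1], [0.3, -0.3], [0.0, -0.4]]
b top [ 0.5501 -0.0218  1.3081] 74.95 
 [[0.9, -0.5], [-0.7, -0.6], [0.9, 0.9], [-1.2, 0.2]]
b side [ 0.5499 -0.0198  1.3002] 74.5 
 [[-1.6, -0.5], [-1.0, -1.1], [0.9, 0.6], [1.6, 0.4]]
b [ 0.55   -0.0209  1.3045] 74.74 
 [[0.7, -0.5], [-0.9, -0.6], [0.4, 0.8], [-1.7, 0.2], [-1.7, -0.8], [-1.0, -1.3], [0.9, 0.0], [1.7, -0.1]]
[-1.73500938e-01 -2.84101235e-03 -8.14703683e+00]
(371, 223) 0.9531341
(350, 215) 0.95490724
(289, 203) 0.931944
(297, 175) 0.9465862
[ 0.45331842 -0.08637928  0.96610978]
[('box', array([ 0.742, -0.024,  0.   ])), ('sd', array([ 0.693, -0.204,  0.   ])), ('yel1', array([ 0.308, -0.203,  0.   ])), ('roller', array([0.628, 0.101, 0.   ])), ('stand', array([0.554, 0.124, 0.   ]))]
```

```bash
cat >> h.py <<'E'
from scipy.spatial.transform import Rotation as Ro
def plan(xyz,jaw):  # target xyz, jaw yaw (rad): linear & rot in present tool axes
    s=manip.sense();R=Ro.from_quat(s["tcp_rot"]).as_matrix()
    Rt=np.array([[np.cos(jaw),np.sin(jaw),0],[np.sin(jaw),-np.cos(jaw),0],[0,0,-1]])
    print("t",round(s["time"],2),"pos",s["position"].round(4),"jaw",np.degrees(np.arctan2(R[1,0],R[0,0])).round(2),"F",s["contact_force"].round(1),"gap",round(s["finger_gap"],3))
    print("lin",(R.T@(np.array(xyz)-s["position"])).round(4),"rot",np.degrees(Ro.from_matrix(R.T@Rt).as_rotvec()).round(2))
E
python3 - <<'E'
from h import *
g=[.5071,-.1891,1.1623]
p=w(g,[[-.085,0,.10]])[0];print(p)
plan(p,g[2]-np.pi/2)
E
```

```text
[ 0.47333546 -0.26710613  0.1       ]
t 0.1 pos [0.23   0.4993 0.2182] jaw 65.26 F [-0.  -0.5  0.6] gap 0.998
lin [-0.5941  0.5417  0.1187] rot [4.000e-02 5.000e-02 8.867e+01]
```

Request:
carry_out --commands '[{"linear": [-0.594,0.542,0.05],"rot": [0,0,88.7],"claw": 0.35},{"linear": [-0.594,0.542,0.05],"rot": [0,0,88.7],"claw": 0.35},{"linear": [-0.594,0.542,0.05],"rot": [0,0,88.7],"claw": 0.35},{"linear": [-0.594,0.542,0.05],"rot": [0,0,88.7],"claw": 0.35},{"linear": [-0.594,0.542,0.05],"rot": [0,0,88.7],"claw": 0.35},{"linear": [-0.594,0.542,0.05],"rot": [0,0,88.7],"claw": 0.35},{"linear": [-0.594,0.542,0.05],"rot": [0,0,88.7],"claw": 0.35},{"linear": [-0.594,0.542,0.05],"rot": [0,0,88.7],"claw": 0.35},{"linear": [-0.594,0.542,0.05],"rot": [0,0,88.7],"claw": 0.35},{"linear": [-0.594,0.542,0.05],"rot": [0,0,88.7],"claw": 0.35},{"linear": [-0.594,0.542,0.05],"rot": [0,0,88.7],"claw": 0.35},{"linear": [-0.594,0.542,0.05],"rot": [0,0,88.7],"claw": 0.35},{"linear": [-0.594,0.542,0.05],"rot": [0,0,88.7],"claw": 0.35},{"linear": [-0.594,0.542,0.05],"rot": [0,0,88.7],"claw": 0.35},{"linear": [-0.594,0.542,0.05],"rot": [0,0,88.7],"claw": 0.35},{"linear": [-0.594,0.542,0.05],"rot": [0,0,88.7],"claw": 0.35},{"linear": [-0.594,0.542,0.05],"rot": [0,0,88.7],"claw": 0.35},{"linear": [-0.594,0.542,0.05],"rot": [0,0,88.7],"claw": 0.35},{"linear": [-0.594,0.542,0.05],"rot": [0,0,88.7],"claw": 0.35},{"linear": [-0.594,0.542,0.05],"rot": [0,0,88.7],"claw": 0.35}]'

```text
time: 1.77
position: [0.4745, -0.2712, 0.168]
tcp_rot: [0.979, -0.204, 0.0, 0.0]
contact_force: [-0.2, 0.4, -0.0]
finger_gap: 0.654
```

```bash
python3 - <<'E'
from h import *
g=[.5071,-.1891,1.1623]
p=w(g,[[-.085,0,.03]])[0];print(p)
plan(p,g[2]-np.pi/2)
E
```

```text
[ 0.47333546 -0.26710613  0.03      ]
t 1.77 pos [ 0.4745 -0.2712  0.168 ] jaw -23.58 F [-0.2  0.4 -0. ] gap 0.654
lin [-0.0028 -0.0034  0.1379] rot [ 0.04 -0.04 -0.18]
```

Request:
carry_out --commands '[{"linear": [-0.002,0,0.04],"rot": [0,0,0],"claw": 0.35},{"linear": [-0.002,0,0.08],"rot": [0,0,0],"claw": 0.35},{"linear": [-0.002,0,0.12],"rot": [0,0,0],"claw": 0.35},{"linear": [-0.002,0,0.138],"rot": [0,0,0],"claw": 0.35},{"linear": [-0.002,0,0.138],"rot": [0,0,0],"claw": 0.35},{"linear": [-0.002,0,0.138],"rot": [0,0,0],"claw": 0.35}]'

```text
time: 2.27
position: [0.4717, -0.2658, 0.0303]
tcp_rot: [0.979, -0.203, -0.001, -0.0]
contact_force: [0.4, -0.3, 0.1]
finger_gap: 0.651
```

```bash
python3 - <<'E'
from h import *
g=[.5071,-.1891,1.1623]
plan(w(g,[[-.085,0,.005]])[0],g[2]-np.pi/2)
p,d=manip.camera("side")
cv2.imwrite("pics/side1c.png",cv2.resize(p[130:270,230:430],None,fx=4,fy=4,interpolation=cv2.INTER_CUBIC))
E
```

```text
t 2.27 pos [ 0.4717 -0.2658  0.0303] jaw -23.44 F [ 0.4 -0.3  0.1] gap 0.651
lin [0.0021 0.0005 0.0253] rot [-0.02  0.1  -0.04]
```

View pics/side1c.png

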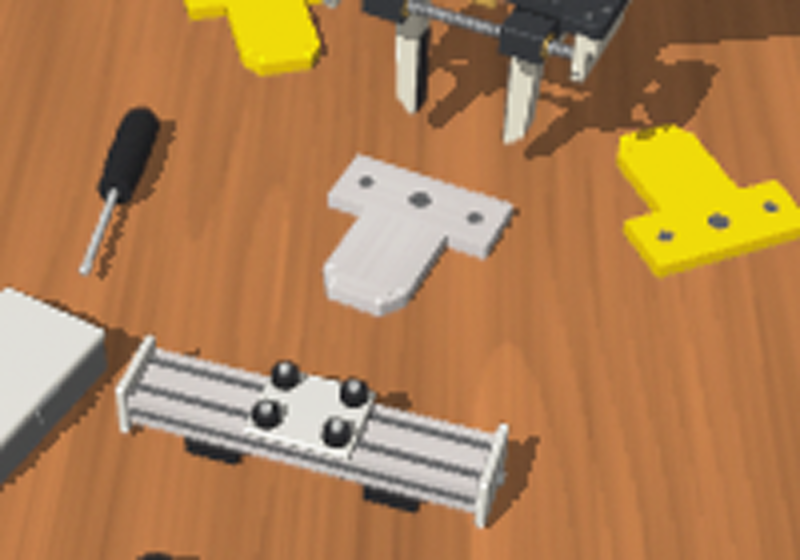

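Request:
carry_out --commands '[{"linear": [0.002,0,0.013],"rot": [0,0,0],"claw": 0.35},{"linear": [0.002,0,0.025],"rot": [0,0,0],"claw": 0.35},{"linear": [0.002,0,0.025],"rot": [0,0,0],"claw": 0.35},{"linear": [0.002,-0.008,0.025],"rot": [0,0,0],"claw": 0.35},{"linear": [0.002,-0.016,0.025],"rot": [0,0,0],"claw": 0.35},{"linear": [0.002,-0.022,0.025],"rot": [0,0,0],"claw": 0.35},{"linear": [0.002,-0.025,0.025],"rot": [0,0,0],"claw": 0.35},{"linear": [0.002,-0.028,0.025],"rot": [0,0,0],"claw": 0.35},{"linear": [0.002,-0.031,0.025],"rot": [0,0,0],"claw": 0.35},{"linear": [0.002,-0.034,0.025],"rot": [0,0,0],"claw": 0.35},{"linear": [0.002,-0.036,0.025],"rot": [0,0,0],"claw": 0.35},{"linear": [0.002,-0.036,0.025],"rot": [0,0,0],"claw": 0.35}]'

```text
time: 3.32
position: [0.4883, -0.2336, 0.0057]
tcp_rot: [0.979, -0.203, 0.0, 0.0]
contact_force: [-0.3, -0.8, 0.1]
finger_gap: 0.647
```

```bash
python3 - <<'E'
from h import *
g=[.5071,-.1891,1.1623]
plan(w(g,[[-.085,0,.005]])[0],g[2]-np.pi/2)
for n in("side","top"):
    p,d=manip.camera(n)
    y,x=(130,230) if n=="side" else (140,250)
    cv2.imwrite(f"pics/{n}2c.png",cv2.resize(p[y:y+110,x:x+160],None,fx=5,fy=5,interpolation=cv2.INTER_CUBIC))
E
```

```text
t 3.32 pos [ 0.4883 -0.2336  0.0057] jaw -23.44 F [-0.3 -0.8  0.1] gap 0.647
lin [-0.0004  0.0367  0.0007] rot [ 0.   -0.01 -0.03]
```

View pics/side2c.png

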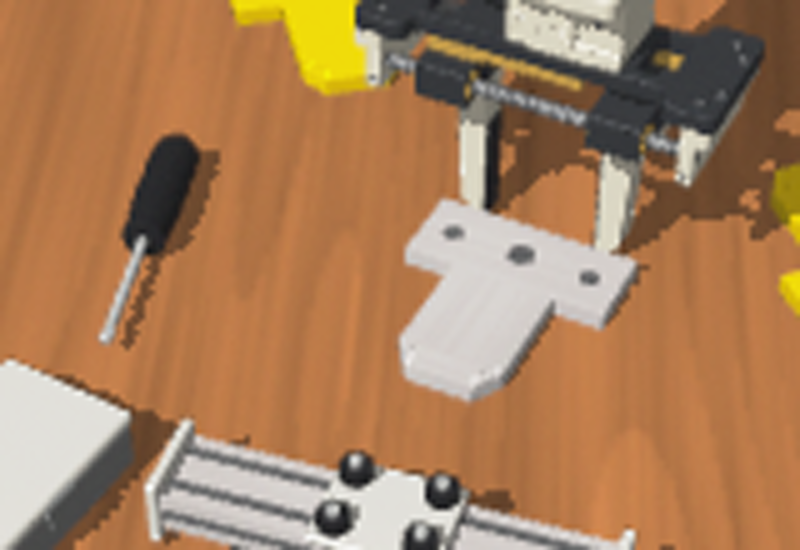

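View pics/top2c.png

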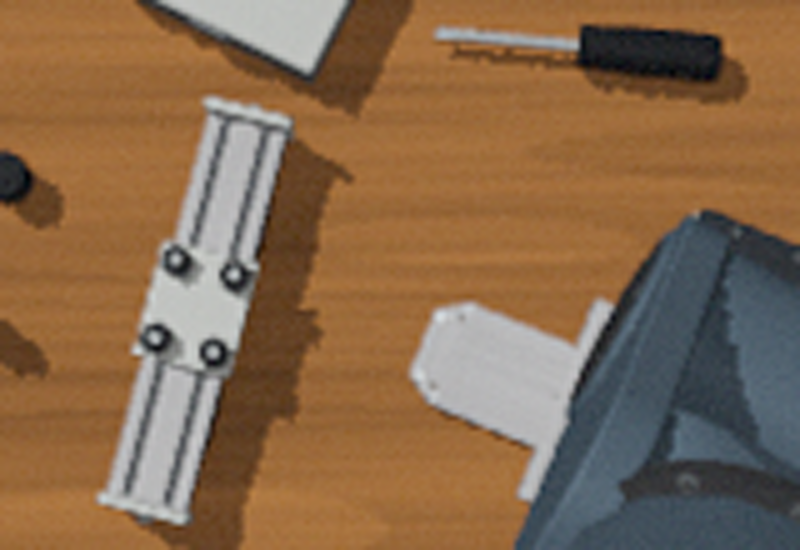

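Request:
carry_out --commands '[{"linear": [0,-0.005,0],"rot": [0,0,-0.7],"claw": 0.35},{"linear": [-0.0001,-0.01,0],"rot": [0,0,-1.4],"claw": 0.35},{"linear": [-0.0003,-0.015,0],"rot": [0,0,-2.0],"claw": 0.35},{"linear": [-0.0005,-0.02,0],"rot": [0,0,-2.7],"claw": 0.35},{"linear": [-0.0007,-0.025,0],"rot": [0,0,-3.4],"claw": 0.35},{"linear": [-0.001,-0.03,0],"rot": [0,0,-4.1],"claw": 0.35},{"linear": [-0.0014,-0.035,0],"rot": [0,0,-4.8],"claw": 0.35},{"linear": [-0.0019,-0.04,0],"rot": [0,0,-5.4],"claw": 0.35},{"linear": [-0.0024,-0.045,0],"rot": [0,0,-6.1],"claw": 0.35},{"linear": [-0.003,-0.05,0],"rot": [0,0,-6.8],"claw": 0.35},{"linear": [-0.0036,-0.055,0],"rot": [0,0,-7.5],"claw": 0.35},{"linear": [-0.0043,-0.06,0],"rot": [0,0,-8.15],"claw": 0.35},{"linear": [-0.0043,-0.06,0],"rot": [0,0,-8.15],"claw": 0.35}]'

```text
time: 4.5
position: [0.5083, -0.1761, 0.0057]
tcp_rot: [0.991, -0.132, -0.0, -0.0]
contact_force: [0.0, -0.0, -0.1]
finger_gap: 0.652
```

```bash
python3 - <<'E'
from h import *
g=[.55,-.0209,1.3045]
plan(w(g,[[-.0525,0,.005]])[0],g[2]-np.pi/2)
for n in("side","top"):
    p,d=manip.camera(n)
    y,x=(150,250) if n=="side" else (140,250)
    cv2.imwrite(f"pics/{n}3c.png",cv2.resize(p[y:y+110,x:x+160],None,fx=5,fy=5,interpolation=cv2.INTER_CUBIC))
E
```

```text
t 4.5 pos [ 0.5083 -0.1761  0.0057] jaw -15.2 F [ 0.  -0.  -0.1] gap 0.652
lin [-0.0005 -0.1082  0.0007] rot [-0.01  0.    0.06]
```

View pics/side3c.png

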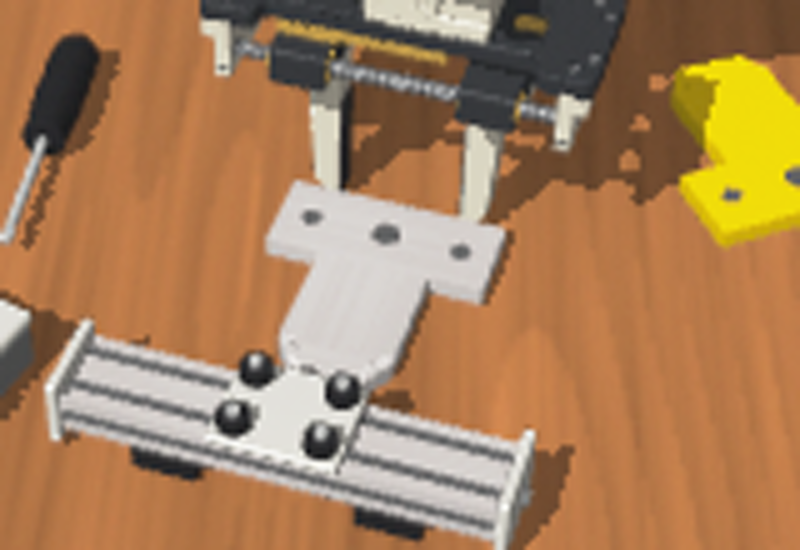

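View pics/top3c.png

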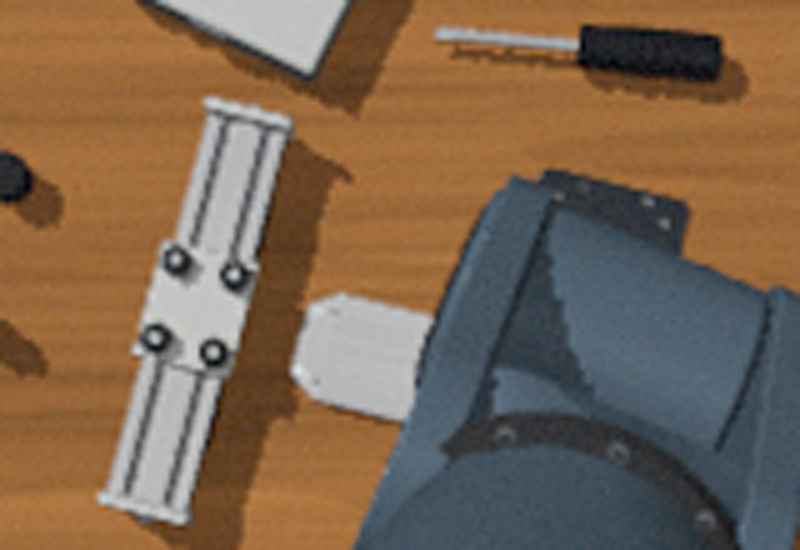

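```bash
python3 - <<'E'
from h import *
T=lambda x,y:np.array([250+(x+.5)/5-.5,140+(y+.5)/5-.5])
S=lambda x,y:np.array([250+(x+.5)/5-.5,150+(y+.5)/5-.5])
h=.01;z=.042
g=[("top",(.06,-.028,h),T(345,293)),("top",(.06,.028,h),T(312,396))]
gs=[("side",(-.045,-.055,h),S(299,181)),("side",(-.045,.055,h),S(507,230)),("side",(0,.055,h),S(484,288)),("side",(0,-.055,h),S(267,237))]
b=[("top",(.043,-.106,z),T(207,99)),("top",(-.003,-.106,z),T(292,122)),("top",(.043,.106,z),T(99,498)),("top",(-.003,.106,z),T(187,522))]
bs=[("side",(-.003,-.106,z),S(90,320)),("side",(.043,-.106,z),S(49,388)),("side",(-.003,.106,z),S(532,432))]
R={}
for nm,o in(("g side",gs),("g top",g),("g",g+gs),("b top",b),("b side",bs),("b",b+bs)):
    x,f=fit(o,[.6,-.1,1.3]); R[nm]=x;print(nm,x.round(4),np.degrees(x[2]).round(2),f.round(1).tolist())
for a in("b","b top"):
  print(rel(R[a],R["g"]),rel(R[a],R["g top"]))
print(rel(R["b side"],R["g side"]))
B=R["b"];s=manip.sense();print("tcp rel",rel(B,np.r_[s["position"][:2],0]))
E
```

```text
g side [ 0.5215 -0.1234  1.2998] 74.47 [[-0.3, -0.4], [0.3, -0.3], [-0.0, 0.5], [0.1, 0.1]]
g top [ 0.5189 -0.1243  1.247 ] 71.45 [[-0.0, 0.0], [0.0, -0.0]]
g [ 0.5216 -0.1242  1.291 ] 73.97 [[-0.8, -0.2], [0.1, 0.1], [-0.2, -0.7], [0.3, -0.3], [-0.1, 0.4], [0.1, -0.2]]
b top [ 0.5495 -0.0217  1.3041] 74.72 [[-0.0, -0.8], [0.5, -1.0], [-0.4, 0.9], [-0.1, 0.7]]
b side [ 0.549  -0.0176  1.2978] 74.36 [[-0.9, -0.7], [-0.9, -0.0], [1.7, 0.4]]
b [ 0.5493 -0.0203  1.3042] 74.72 [[-0.6, -0.7], [-0.0, -0.9], [-1.0, 1.0], [-0.6, 0.8], [-1.0, -1.4], [-0.9, -0.7], [1.6, -0.8]]
[-1.07529308e-01 -6.60628033e-04 -7.56208808e-01] [-1.08263584e-01  1.92785757e-03 -3.27305302e+00]
[-1.06274866e-01 -1.34860993e-04 -7.50635128e-01] [-1.07009394e-01  2.45355316e-03 -3.26747934e+00]
[-0.10933113 -0.00203127  0.11378633]
tcp rel [-1.61782523e-01 -1.48183766e-03 -7.47228293e+01]
```

Request:
carry_out --commands '[{"linear": [0,-0.005,0],"rot": [0,0,0],"claw": 0.35},{"linear": [0,-0.01,0],"rot": [0,0,0],"claw": 0.35},{"linear": [0,-0.015,0],"rot": [0,0,0],"claw": 0.35},{"linear": [0,-0.02,0],"rot": [0,0,0],"claw": 0.35},{"linear": [0,-0.025,0],"rot": [0,0,0],"claw": 0.35},{"linear": [0,-0.03,0],"rot": [0,0,0],"claw": 0.35},{"linear": [0,-0.035,0],"rot": [0,0,0],"claw": 0.35},{"linear": [0,-0.04,0],"rot": [0,0,0],"claw": 0.35},{"linear": [0,-0.045,0],"rot": [0,0,0],"claw": 0.35},{"linear": [0,-0.05,0],"rot": [0,0,0],"claw": 0.35},{"linear": [0,-0.05,0],"rot": [0,0,0],"claw": 0.35}]'

```text
time: 5.52
position: [0.5215, -0.1279, 0.0056]
tcp_rot: [0.991, -0.133, 0.0, -0.0]
contact_force: [-0.2, -0.1, -0.2]
finger_gap: 0.65
```

```bash
python3 - <<'E'
from h import *
g=[.5495,-.0205,1.304]
plan(w(g,[[-.0535,0,.005]])[0],g[2]-np.pi/2)
for n in("side","top"):
    p,d=manip.camera(n)
    y,x=(150,250) if n=="side" else (140,250)
    cv2.imwrite(f"pics/{n}4c.png",cv2.resize(p[y:y+110,x:x+160],None,fx=5,fy=5,interpolation=cv2.INTER_CUBIC))
E
```

```text
t 5.52 pos [ 0.5215 -0.1279  0.0056] jaw -15.26 F [-0.2 -0.1 -0.2] gap 0.65
lin [-0.0012 -0.0575  0.0007] rot [-0.01 -0.    0.03]
```

View pics/side4c.png

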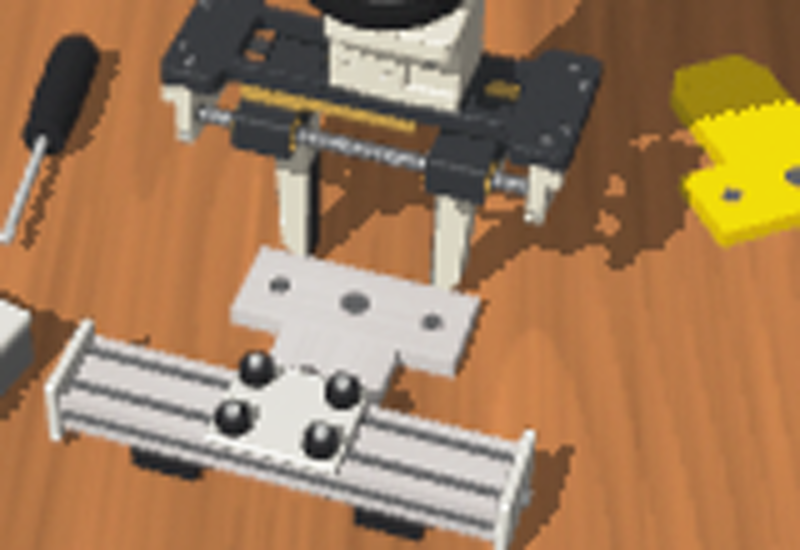

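View pics/top4c.png

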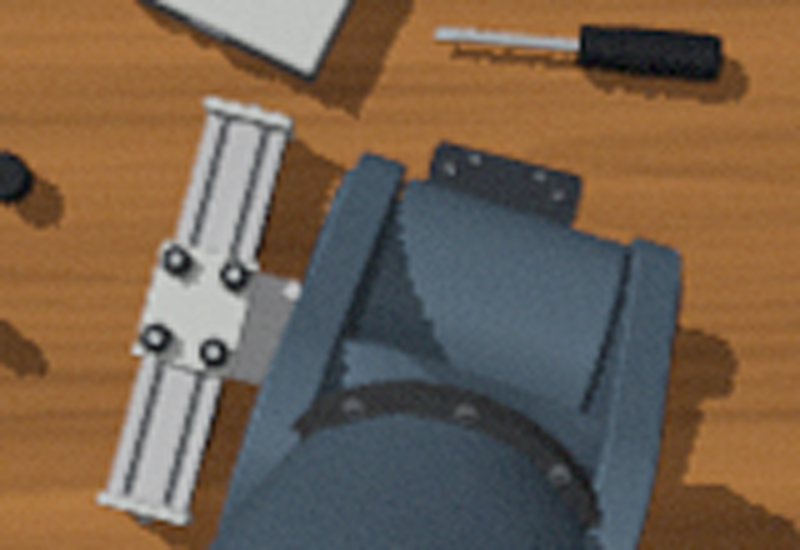

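The tongue has gone under the beam centred, with no contact force. Pushing on.

Request:
carry_out --commands '[{"linear": [0,-0.005,0],"rot": [0,0,0],"claw": 0.35},{"linear": [0,-0.01,0],"rot": [0,0,0],"claw": 0.35},{"linear": [0,-0.015,0],"rot": [0,0,0],"claw": 0.35},{"linear": [0,-0.02,0],"rot": [0,0,0],"claw": 0.35},{"linear": [0,-0.025,0],"rot": [0,0,0],"claw": 0.35},{"linear": [0,-0.03,0],"rot": [0,0,0],"claw": 0.35},{"linear": [0,-0.035,0],"rot": [0,0,0],"claw": 0.35},{"linear": [0,-0.04,0],"rot": [0,0,0],"claw": 0.35},{"linear": [0,-0.045,0],"rot": [0,0,0],"claw": 0.35},{"linear": [0,-0.048,0],"rot": [0,0,0],"claw": 0.35},{"linear": [0,-0.05,0],"rot": [0,0,0],"claw": 0.35},{"linear": [0,-0.051,0],"rot": [0,0,0],"claw": 0.35}]'

```text
time: 6.62
position: [0.5347, -0.0793, 0.0056]
tcp_rot: [0.991, -0.133, -0.0, 0.0]
contact_force: [0.6, -1.5, -0.5]
finger_gap: 0.649
```

```bash
python3 - <<'E'
from h import *
g=[.5495,-.0205,1.304]
plan(w(g,[[-.0535,0,.005]])[0],g[2]-np.pi/2)
for n in("side",):
    p,d=manip.camera(n)
    y,x=(150,250) if n=="side" else (140,250)
    cv2.imwrite(f"pics/{n}5c.png",cv2.resize(p[y:y+110,x:x+160],None,fx=5,fy=5,interpolation=cv2.INTER_CUBIC))
E
```

```text
t 6.62 pos [ 0.5347 -0.0793  0.0056] jaw -15.27 F [ 0.6 -1.5 -0.5] gap 0.649
lin [-0.0013 -0.0071  0.0006] rot [0.   0.   0.01]
```

View pics/side5c.png

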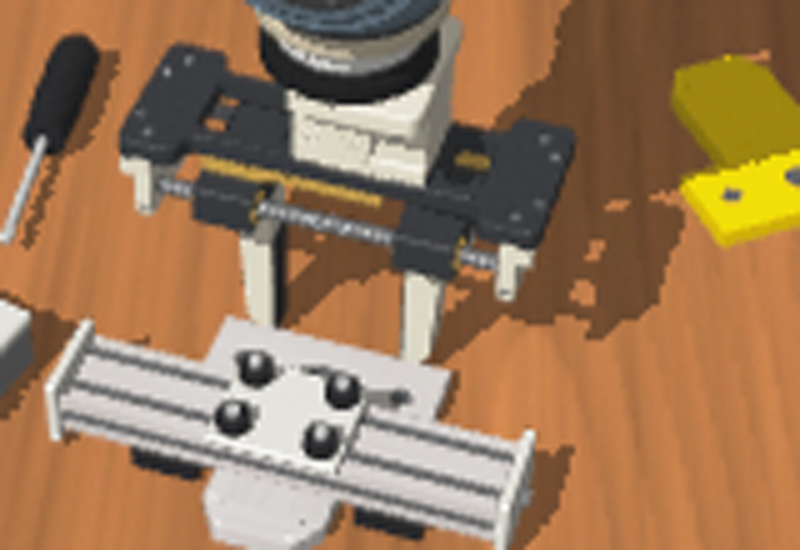

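Request:
carry_out --commands '[{"linear": [0,-0.001,0],"rot": [0,0,0],"claw": 0.35},{"linear": [0,-0.002,0],"rot": [0,0,0],"claw": 0.35},{"linear": [0,-0.003,0],"rot": [0,0,0],"claw": 0.35},{"linear": [0,-0.004,0],"rot": [0,0,0],"claw": 0.35},{"linear": [0,-0.005,0],"rot": [0,0,0],"claw": 0.35}]'

```text
time: 7.08
position: [0.536, -0.0747, 0.0057]
tcp_rot: [0.991, -0.133, -0.0, 0.0]
contact_force: [-0.5, -1.1, 0.7]
finger_gap: 0.653
```

Request:
carry_out --commands '[{"linear": [0,-0.001,0],"rot": [0,0,0],"claw": 0.35},{"linear": [0,-0.002,0],"rot": [0,0,0],"claw": 0.35}]'

```text
time: 7.25
position: [0.5366, -0.0728, 0.0056]
tcp_rot: [0.991, -0.133, -0.0, 0.0]
contact_force: [0.4, -1.2, -1.1]
finger_gap: 0.651
```

Request:
carry_out --commands '[{"linear": [0,-0.001,0],"rot": [0,0,0],"claw": 0.35}]'

```text
time: 7.33
position: [0.5368, -0.0719, 0.0057]
tcp_rot: [0.991, -0.133, -0.0, 0.0]
contact_force: [-3.2, -9.4, 0.7]
finger_gap: 0.65
```

Request:
carry_out --commands '[{"linear": [0,-0.001,0],"rot": [0,0,0],"claw": 0.35}]'

```text
time: 7.42
position: [0.5368, -0.0718, 0.0057]
tcp_rot: [0.991, -0.133, -0.0, 0.001]
contact_force: [-4.7, -18.0, 1.3]
finger_gap: 0.653
```

Request:
carry_out --commands '[{"linear": [0,-0.001,0],"rot": [0,0,0],"claw": 0.35}]'

```text
time: 7.5
position: [0.5369, -0.0716, 0.0057]
tcp_rot: [0.991, -0.132, -0.0, 0.001]
contact_force: [-7.1, -24.1, 2.1]
finger_gap: 0.649
```

Contact is firm (25 N along the push). I'll back off slowly and check.

```bash
python3 - <<'E'
from h import *
s=manip.sense();print(s["wrist_torque"],s["contact_force"],rel([.5495,-.0205,1.304],np.r_[s["position"][:2],0]))
E
```

```text
[-4.492347    1.3217219  -0.08635599] [ -7.09856527 -24.11237656   2.07968999] [-5.26147552e-02 -1.26809874e-03 -7.47136965e+01]
```

Request:
carry_out --commands '[{"linear": [0,0.002,0],"rot": [0,0,0],"claw": 0.35},{"linear": [0,0.005,0],"rot": [0,0,0],"claw": 0.35},{"linear": [0,0.015,0],"rot": [0,0,0],"claw": 0.35},{"linear": [0,0.03,0],"rot": [0,0,0],"claw": 0.35},{"linear": [0,0.04,0],"rot": [0,0,0],"claw": 0.35},{"linear": [0,0.04,-0.04],"rot": [0,0,0],"claw": 0.35},{"linear": [0,0.04,-0.08],"rot": [0,0,0],"claw": 0.35},{"linear": [0,0.08,-0.12],"rot": [0,0,0],"claw": 0.35},{"linear": [0,0.12,-0.15],"rot": [0,0,0],"claw": 0.35},{"linear": [0,0.16,-0.15],"rot": [0,0,0],"claw": 0.35},{"linear": [0,0.2,-0.15],"rot": [0,0,0],"claw": 0.35},{"linear": [0,0.23,-0.15],"rot": [0,0,0],"claw": 0.35},{"linear": [0,0.23,-0.15],"rot": [0,0,0],"claw": 0.35},{"linear": [0,0.23,-0.15],"rot": [0,0,0],"claw": 0.35}]'

```text
time: 8.67
position: [0.4757, -0.2941, 0.1556]
tcp_rot: [0.991, -0.135, 0.0, 0.0]
contact_force: [-0.2, 0.9, -0.4]
finger_gap: 0.647
```

```bash
python3 - <<'E'
from h import *
print(manip.sense()["position"])
for n in("side","top"):
    p,d=manip.camera(n);cv2.imwrite(f"pics/{n}6.png",p)
    y,x=(180,250) if n=="side" else (150,250)
    cv2.imwrite(f"pics/{n}6c.png",cv2.resize(p[y:y+100,x:x+130],None,fx=6,fy=6,interpolation=cv2.INTER_CUBIC))
E
```

```text
[ 0.47565803 -0.29405028  0.15562511]
```

View pics/side6c.png

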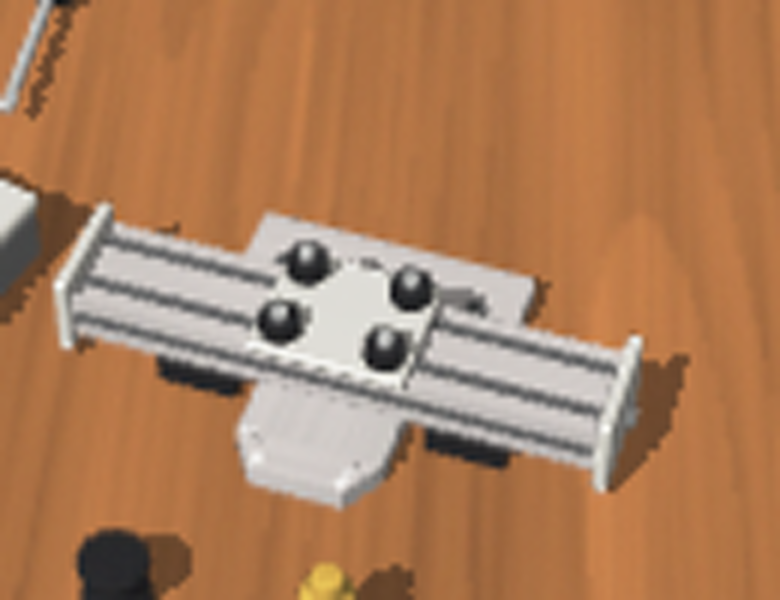

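View pics/top6c.png

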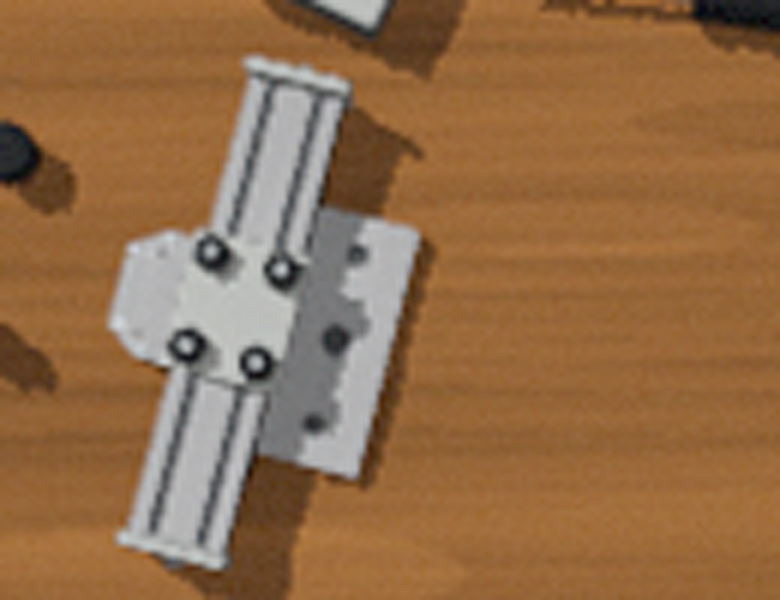

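View pics/top6.png

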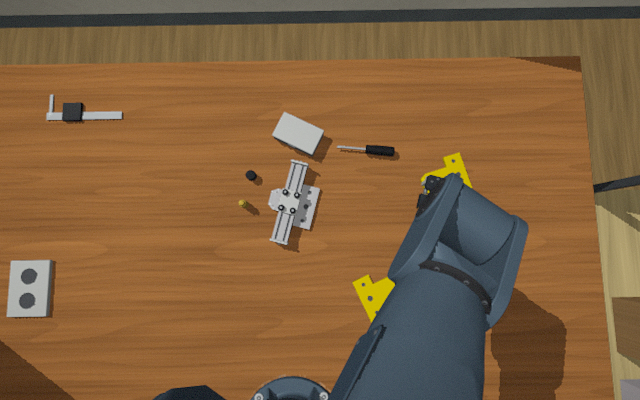

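```bash
python3 - <<'E'
from h import *
T=lambda x,y:np.array([250+(x+.5)/6-.5,150+(y+.5)/6-.5])
S=lambda x,y:np.array([250+(x+.5)/6-.5,180+(y+.5)/6-.5])
h=.01;z=.042
g=[("top",(-.045,-.055,h),T(421,231)),("top",(-.045,.055,h),T(358,479)),("top",(.06,-.028,h),T(172,230)),("top",(.06,.028,h),T(139,358)),("top",(.075,-.018,h),T(130,243)),("top",(.075,.018,h),T(109,324))]
gs=[("side",(-.045,-.055,h),S(267,212)),("side",(-.045,.055,h),S(538,282)),("side",(.075,-.018,h),S(248,465)),("side",(.075,.018,h),S(343,490))]
b=[("top",(.043,-.106,z),T(246,57)),("top",(-.003,-.106,z),T(350,83)),("top",(.043,.106,z),T(119,540)),("top",(-.003,.106,z),T(224,568))]
bs=[("side",(-.003,-.106,z),S(107,204)),("side",(-.003,.106,z),S(638,338))]
R={}
for nm,o in(("gt",g),("gs",gs),("g",g+gs),("bt",b),("bs",bs),("b",b+bs)):
    x,f=fit(o,[.55,-.02,1.3]); R[nm]=x;print(nm,x.round(4),np.degrees(x[2]).round(2),f.round(1).tolist())
for a in"bt","b":print(rel(R[a],R["g"]).round(4),rel(R[a],R["gt"]).round(4))
print(rel(R["bs"],R["gs"]).round(4), manip.sense()["contact_force"])
E
```

```text
gt [ 0.5499 -0.0219  1.3023] 74.62 [[0.1, 0.0], [-0.1, -0.2], [-0.1, 0.2], [-0.3, -0.4], [0.3, 0.3], [0.1, 0.1]]
gs [ 0.5501 -0.0191  1.2986] 74.4 [[0.2, -0.1], [-0.1, -0.3], [-0.0, 0.1], [-0.1, 0.3]]
g [ 0.55   -0.0209  1.3003] 74.5 [[-0.3, 0.0], [-0.6, -0.2], [-0.5, 0.1], [-0.7, -0.4], [-0.1, 0.2], [-0.3, 0.0], [0.2, -0.6], [-0.0, -1.0], [0.1, -0.6], [0.1, -0.4]]
bt [ 0.5498 -0.0213  1.3092] 75.01 [[0.0, -0.5], [0.3, -0.5], [-0.4, 0.6], [0.1, 0.4]]
bs [ 0.5503 -0.0175  1.2981] 74.37 [[-1.2, -0.7], [1.2, 0.4]]
b [ 0.5499 -0.0203  1.3062] 74.84 [[-0.2, -0.6], [-0.0, -0.6], [-0.9, 0.4], [-0.4, 0.3], [-1.1, -1.3], [1.4, -0.8]]
[ 5.000e-04 -1.000e-04 -5.126e-01] [-5.000e-04 -3.000e-04 -3.975e-01]
[-6.000e-04 -2.000e-04 -3.378e-01] [-0.0016 -0.0004 -0.2227]
[-0.0016 -0.0002  0.0285] [0.21732743 0.42789356 0.361684  ]
```

```bash
python3 -c "
from plant import manip
print(manip.finish_job())"
```

```text
the job is handed in; nothing more can be done
None
```

I pushed the aluminium gauge home under the crossbeam, using the two fingertips on its tail edge, and handed the job in at about 9 s. I turned it about 8° on the way to line it up with the passage.

- **Seating:** the final push met a firm stop at about 25 N. The wrist twist was only about 0.09 N m, where one shoulder alone would give about 1.2 N m, so both shoulders are loaded.
- **Position:** the final pictures put the gauge within about 1–2 mm of home, centred to under 1 mm, and within 0.5° of the bridge. The two cameras disagreed by about 2–3 mm on absolute position, but agreed on the gauge's position relative to the bridge to about 1–2 mm.
- **Surroundings:** by eye, the bystanders and the bridge look unmoved. The arm partly hides the two yellow look-alikes in the last top view, so I could not fully check those. The gripper ended clear of everything, with its fingertips 0.156 m above the desk.

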